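# Prove the glued bowl stands, then nest the mixing bowls on the one that holds

## Task

The bowl stands on the wooden board were stuck down yesterday: take each by its knob and pull straight up with about 12 N, holding the pull for a good second, to prove that it holds, and never as hard as 25 N. Only one has taken; put every stand that comes away into the low white tray. Then nest all the mixing bowls, upside down as they are and well centred, in one stack over the stand that holds, leaving the other things on the counter alone.

Things in the scene. Friction and masses are not known exactly. Their poses are not given: they have to be found in the camera images.
- board: Wooden board fixed to the worktop, 110 x 380 x 6 mm, long side along its y; origin at the centre of its underside. It carries the three pads in a row, about 130 mm apart. The pad of a stand that holds stretches 0.5 mm per newton of upward pull and draws back after; a stand that has not taken comes away freely and weighs about 1.4 N.
- pad_a: Round black rubber pad a fixed on the board, 72 mm across, 3 mm thick, with a clear gel core. Origin: centre of its underside (6 mm above the worktop); z up. A stand's underside rests 3 mm above this origin. A pad may be empty.
- stand_a: Bowl stand a: grey plastic, 60 mm tall: round base 64 mm across, 12 mm thick; steel stem 18 mm across; on top a cylindrical knob 40 mm across from 34 to 60 mm above the underside, flat on top. Origin: centre of the underside, z up as it stands. Starts on pad a. The stands look alike. May be absent (None).
- pad_b: Round black rubber pad b fixed on the board, 72 mm across, 3 mm thick, with a clear gel core. Origin: centre of its underside (6 mm above the worktop); z up. A stand's underside rests 3 mm above this origin. A pad may be empty.
- stand_b: Bowl stand b: grey plastic, 60 mm tall: round base 64 mm across, 12 mm thick; steel stem 18 mm across; on top a cylindrical knob 40 mm across from 34 to 60 mm above the underside, flat on top. Origin: centre of the underside, z up as it stands. Starts on pad b. The stands look alike. May be absent (None).
- pad_c: Round black rubber pad c fixed on the board, 72 mm across, 3 mm thick, with a clear gel core. Origin: centre of its underside (6 mm above the worktop); z up. A stand's underside rests 3 mm above this origin. A pad may be empty.
- stand_c: Bowl stand c: grey plastic, 60 mm tall: round base 64 mm across, 12 mm thick; steel stem 18 mm across; on top a cylindrical knob 40 mm across from 34 to 60 mm above the underside, flat on top. Origin: centre of the underside, z up as it stands. Starts on pad c. The stands look alike. May be absent (None).
- bowl_1: Footed steel bowl, upside down on the worktop: mouth at the bottom, 100 mm across; cup 45 mm tall narrowing to a 56 mm shoulder; then the solid foot, a cylinder 38 mm across from 45 to 69 mm. Wall 3 mm, inside 41 mm deep, 49 mm across at the inner floor. Origin: centre of the mouth; z up through the foot. All bowls are alike; may be absent (None).
- bowl_2: Steel mixing bowl, the same as bowl_1. Nested over a stand, its inner floor rests on the knob (mouth 19 mm above the stand's underside); over another bowl it rests on that one's foot, 28 mm higher than it. May be absent (None).
- bowl_3: Steel mixing bowl, the same as bowl_1; may be absent (None).
- bowl_4: Steel mixing bowl, the same as bowl_1; may be absent (None).
- tray: Low white open tray, 120 x 200 x 22 mm outside (long side along its y), walls and floor 4 mm, fixed on the worktop, empty. Origin: centre of its underside.
- pump_bottle: Yellow bottle, 60 mm across, 160 mm tall; not part of the job. Origin: centre of its underside.
- gel_jar: Amber jar with black lid, 60 mm across, 55 mm tall; not part of the job. Origin: centre of its underside.
- spray_can: Aluminium can, 50 mm across, 150 mm tall; not part of the job. Origin: centre of its underside.
- wax_tin: Low steel tin, 66 mm across, 40 mm tall; not part of the job. Origin: centre of its underside.
Not all that is in view belongs to the job. Leave any green look-alike of the bowl_3 alone. Leave any yellow look-alike of the stand_a alone.

How it is judged (in metres and radians):
On the way:
1. the stand that holds is pulled straight up with 8 to 18 N (it rises 4 to 9 mm) for 0.7 s (z of stand_b in the frame of pad_b between 0.007 and 0.012 m), for 0.7 s.
At the end, for the whole second after the job is handed in: Every bowl is upside down in one stack over the stand that holds, its centre within 10 mm of the stand's axis, level within 0.1 rad and at rest; every stand that came away lies in the tray (its origin inside the walls) (horizontal distance between each of bowl_1, bowl_2, bowl_3, bowl_4 and stand_b below 0.01 m and angle between each of bowl_1, bowl_2, bowl_3, bowl_4's own z axis and vertical below 0.1 rad and height (world z) of bowl_1 between 0.02 and 0.14 m and linear speed of each of bowl_1, bowl_2, bowl_3, bowl_4, stand_a, stand_c below 0.02 m/s and height (world z) of bowl_2 between 0.02 and 0.14 m and height (world z) of bowl_3 between 0.02 and 0.14 m and height (world z) of bowl_4 between 0.02 and 0.14 m and x of stand_a in the frame of tray between -0.058 and 0.058 m and y of stand_a in the frame of tray between -0.098 and 0.098 m and z of each of stand_a, stand_c in the frame of tray below 0.04 m and x of stand_c in the frame of tray between -0.058 and 0.058 m and y of stand_c in the frame of tray between -0.098 and 0.098 m); the robot touches nothing.
It fails at once if the sound stand is pulled with 25 N or more (z of stand_b in the frame of pad_b above 0.0155 m).
It fails at once if a bystander (bottle, jar, can or tin) is moved by more than 40 mm (distance of any of pump_bottle, gel_jar, spray_can, wax_tin from where it was at the start of the episode above 0.04 m).
Of bowl_1, bowl_2, bowl_3, bowl_4 only 3 to 4 are there at a start; the rules pass over those that are not, and their reading is None.
Of stand_a, stand_c only 1 to 2 are there at a start; the rules pass over those that are not, and their reading is None.
At some moment in a run one of bowl_1, bowl_2, bowl_3, bowl_4 may be knocked a few centimetres aside while the robot is not near it.
It also fails if it takes over 210 s, if anything falls off the work surface, if the arm or the gripper's body presses on something with over 40 N, if the wrist force passes 120 N, or if a joint passes its speed limit or range.

## Robot

A 6-joint arm with a two-finger parallel gripper is mounted at the origin on the work surface. World frame = base frame: x ahead of the robot, y to its left, z up, the work surface at z = 0. Lengths are in mm, angles in rad, forces in N, time in s.
With the tool pointing down it reaches from about 325 to 1000 mm from the base axis. Payload 5.1 kg.
Tool frame: the origin (TCP) lies midway between the tips of the shut fingers; the grasp point (between the pads) lies 19 mm behind it (pinch_z is the distance from the TCP to the grasp point, in mm); z points along the fingers, y is the direction in which the jaws open and shut (so a half turn about z gives the same grasp; the last joint's range is limited). The gripper opens to 85 mm and grips with 20 to 120 N. Pads are 22 mm wide; open, the fingers measure 114 mm over their backs; the gripper's body (76 mm by 85 mm) begins 54 mm behind the grasp point. The pads swing forward as they close: fully open they stand 13 mm farther back than shut.
Start: joints at [-1.269, 0.124, 1.65, -0, 1.367, -0.083], TCP at [243.96, -602.468, 231.322] pointing down, gripper open.
Joint ranges: [-2.61, 2.61], [-1.02, 2.33], [0.03, 2.71], [-1.35, 4.49], [0.32, 2.68], [-2.91, 2.91]. Speed limits (rad/s): [2.57, 2.57, 3.14, 3.14, 3.14, 3.14].

## Interface

Orientations are given as a unit quaternion [w, x, y, z].
In Python, from workcell import * gives the robot as it stands.
- The arm moves only by the tool carry_out, never from a script. Its argument "targets" is a list of rows, each a list of 3 entries, a list of its own where there are three numbers: the shift along the tool's x, y, z in mm, then the turn, a rotation vector about the tool's x, y, z in degrees, then the opening, from 0 (shut) to 1 (fully open). A call has 1 to 12 rows; each row shifts and turns the pose as measured when the row begins, along the tool's axes as they then stand; what a row does not reach is not made up. A row lasts 1/8 s, in which the tool goes at most 62.5 mm and 10.7 degrees, less where a joint would pass 70% of its speed; a pose out of reach is approached as far as the arm can. A call with a gripper value outside its range is refused whole. The fingers move at their own pace and stop on an object; the grip force is fixed at half the most. Time passes only in rows, so rows that do not move let the fingers close. It gives the time, the measured TCP pose, the force and the opening at its end, in the units of the state.
- get_obs(): the state, without advancing time (a new reading comes with each control period).
- capture(name): name is "scene" or "top" or "wrist"; returns a dict with "img" (420x560x3 uint8, red, green, blue), "mtx" (3x3 intrinsics, pixels), "rvec" (rotation vector, rad) and "tvec" (3), from world to camera coordinates, as OpenCV has them. Camera axes: x right, y down, z forward; pixel columns grow to the right and rows downward; lengths in mm; the calibration is good to about 2 mm. The wrist camera is an equidistant fisheye: a pixel r from the principal point sees the ray r / f radians off the axis. A picture is of the moment at which its call begins. There is no depth.
- job_done(): hands the job in, once; it reports no verdict.
Trained networks look in a picture, given as the dict that the camera call returned (one of the last four; its "shot" number tells which), for a name from the list of things; names that differ only in an ending like _2 or _b are one class to them, and where a whole thing is asked for, a point or a joint stands for the part that bears it (a point fixed in the world has none). Each returns a list of dicts, best first, with "confidence" (0 to 1); they miss things now and then, are a little off and sometimes report something else, mostly with a low value. They report only what shows in the picture. A call takes as long as a camera call. They do not tell look-alikes from the thing itself.
- regions_of(picture, name): "mask" (420x560 bool, what is visible of it) and "bbox" ([centre column, centre row, width, height] in pixels, round what is visible of it).
The state is a dict: "clock": time; "qpos": joint angles; "qd": joint speeds; "joint_efforts": joint torques, N m; "tool_pos": TCP position; "tcp_rot": TCP orientation; "contact_force": force on the tool from outside, world axes, zero at the start; "moment": the same for the moment, N m; "grip_width": opening from 0.0 (shut) to 1.0 (fully open).
Only numpy, scipy, OpenCV 4.12 (cv2) and the standard library are available. Lean on these libraries where they do the work, as an engineer would, in place of code of your own. Each camera call takes 0.05 s, during which the arm holds its last target.

## Working session

There is one attempt and no reset: what is moved stays moved. The work goes in short steps, Python scripts to look and compute and a tool call to move; the robot and the scene stay as the last step left them, time stands still between calls to the robot, and variables do not carry over. Pictures are saved under pics/ and viewed, and the job is handed in when it is done.

Besides the shell and the picture viewer there is one more tool, called after "Request:" as a command line: name --argument value ..., lists and objects as JSON in quotes. carry_out: Moves the arm, as the interface text tells. Its arguments: {"type":"object","properties":{"targets":{"type":"array"}},"required":["targets"]}

```bash
mkdir -p pics; ls; python3 - <<'E'
from workcell import *
import cv2,numpy as np
o=get_obs();print({k:np.round(v,3) for k,v in o.items()})
for n in ("scene","top","wrist"):
    p=capture(n);cv2.imwrite(f"pics/{n}0.png",p["img"][:,:,::-1]);print(n,p["mtx"].tolist(),np.round(p["rvec"],4),np.round(p["tvec"],1), p["shot"])
E
```

```text
pics
{'clock': np.float64(0.0), 'qpos': array([-1.269,  0.124,  1.652,  0.   ,  1.368, -0.083]), 'qd': array([ 0.   ,  0.001, -0.003,  0.   ,  0.002,  0.002]), 'joint_efforts': array([-0.0000e+00, -4.2363e+01, -3.6545e+01, -0.0000e+00,  7.0000e-03,
        0.0000e+00]), 'tool_pos': array([ 243.787, -601.883,  230.063]), 'tcp_rot': array([-0.001,  0.982,  0.191, -0.   ]), 'contact_force': array([0.176, 0.402, 0.419]), 'moment': array([ 0.007,  0.003, -0.037]), 'grip_width': np.float64(0.999)}
scene [[396.7227010330276, 0.0, 277.0996109107571], [0.0, 396.7227010330276, 213.5306504519064], [0.0, 0.0, 1.0]] [ 2.013   1.7514 -0.5086] [-107.7 -402.5 1371.4] 1
top [[443.62639279056907, 0.0, 290.0263367553767], [0.0, 443.62639279056907, 205.19409875216513], [0.0, 0.0, 1.0]] [ 2.2273 -2.1708  0.0778] [  12.7  525.3 1336.8] 2
wrist [[325.19226210127806, 0.0, 274.911304757974], [0.0, 325.19226210127806, 212.83298211539363], [0.0, 0.0, 1.0]] [-2.3673  1.5931  0.2715] [-649.   -44.6  380.3] 3
```

View pics/scene0.png

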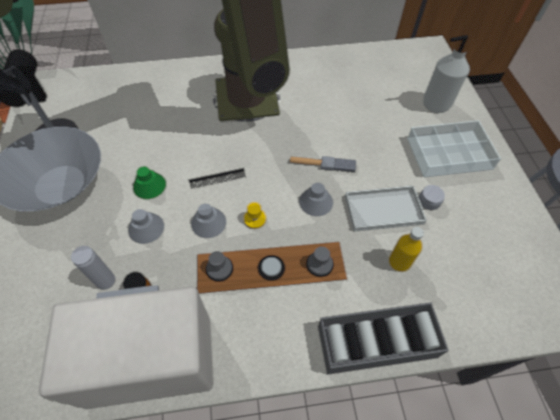

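View pics/top0.png

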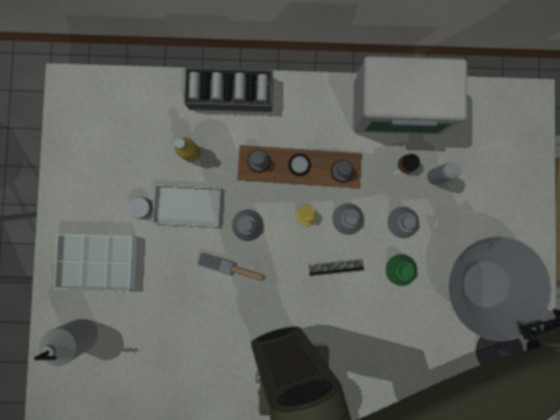

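View pics/wrist0.png

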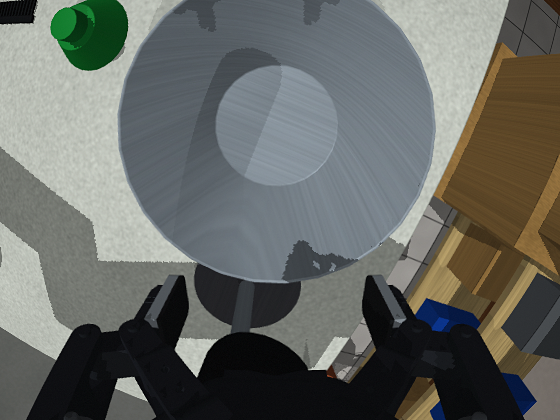

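The top view shows grey bowls at (247,225), (347,218) and (403,222). Stands are on the end pads at (259,160) and (343,170), with the middle pad (300,164) empty. Decoys are the green bowl (401,269) and the yellow stand (307,215). The tray is at (189,206). Next I'll localise these.

```bash
cat > h.py <<'E'
from workcell import *
import cv2,numpy as np
from scipy.spatial.transform import Rotation as Ro
def ray(p,uv,fish=False):
    K=p["mtx"];R,_=cv2.Rodrigues(np.array(p["rvec"],float));t=np.array(p["tvec"],float).ravel()
    uv=np.array(uv,float)
    if fish:
        d=(uv-[K[0][2],K[1][2]])/K[0][0];r=np.hypot(*d);c=np.array([*(d/max(r,1e-9)*np.sin(r)),np.cos(r)])
    else: c=np.array([(uv[0]-K[0][2])/K[0][0],(uv[1]-K[1][2])/K[1][1],1])
    return -R.T@t, R.T@c
def atz(p,uv,z,fish=False):
    o,d=ray(p,uv,fish);return o+d*(z-o[2])/d[2]
def proj(p,X,fish=False):
    K=p["mtx"];R,_=cv2.Rodrigues(np.array(p["rvec"],float));t=np.array(p["tvec"],float).ravel()
    c=(R@np.atleast_2d(X).T).T+t
    if fish:
        rr=np.hypot(c[:,0],c[:,1]);th=np.arctan2(rr,c[:,2]);q=c[:,:2]/np.maximum(rr,1e-9)[:,None]*th[:,None]
    else: q=c[:,:2]/c[:,2:]
    return q*K[0][0]+[K[0][2],K[1][2]]
def circ(x,y,z,r,n=40):
    a=np.linspace(0,2*np.pi,n,endpoint=False);return np.c_[x+r*np.cos(a),y+r*np.sin(a),np.full(n,z)]
PROF={"bowl":[(0,50),(45,28),(45,19),(69,19)],"stand":[(0,32),(12,32),(12,9),(34,20),(60,20)],"jar":[(0,30),(55,30)]}
def sil(p,kind,x,y,z,fish=False):
    pts=np.vstack([proj(p,circ(x,y,z+h,r),fish) for h,r in PROF[kind]])
    pr=PROF[kind];m=np.zeros((420*4,560*4),np.uint8)
    for (a,b) in zip(pr[:-1],pr[1:]):
        q=np.vstack([proj(p,circ(x,y,z+a[0],a[1]),fish),proj(p,circ(x,y,z+b[0],b[1]),fish)])
        cv2.fillConvexPoly(m,cv2.convexHull(((q+.5)*4).astype(np.float32)).astype(np.int32),1)
    return m[::4,::4]>0
def fit(p,kind,mask,z,x0,fish=False):
    from scipy.optimize import minimize
    def c(v):
        s=sil(p,kind,v[0],v[1],z,fish);u=(s|mask).sum();return 1-(s&mask).sum()/max(u,1)
    r=minimize(c,x0,method="Nelder-Mead",options=dict(initial_simplex=[[x0[0]+a,x0[1]+b] for a,b in((-6,-6),(8,0),(0,8))],xatol=.2,fatol=1e-4))
    return r.x,1-r.fun
E
python3 - <<'E'
from h import *
for cam in("top","scene"):
    p=capture(cam)
    for n in("bowl_1","stand_a","pad_a","board","tray","gel_jar","wax_tin","spray_can","pump_bottle"):
        for g in regions_of(p,n):
            if g["confidence"]<.3: 
                print(cam,n,"low",round(g["confidence"],2),np.round(g["bbox"]));continue
            m=g["mask"];b=g["bbox"];ex=""
            col=p["img"][m].mean(0).round()
            k=n.split("_")[0]
            if k in("bowl","stand"):
                z=0 if k=="bowl" else 9
                x0=atz(p,b[:2],z+25)
                f,i=fit(p,k,m,z,x0[:2]);ex=f"fit {f.round(1)} iou {i:.2f}"
            else:
                zz=dict(pad=9,board=6,tray=22,gel=55,wax=40,spray=75,pump=80)[k]
                ys,xs=np.nonzero(m);ex=str(atz(p,(xs.mean(),ys.mean()),zz).round(1))
                if k in("tray","board"):
                    ex+=str([atz(p,q,zz)[:2].round().tolist() for q in cv2.boxPoints(cv2.minAreaRect(np.c_[xs,ys].astype(np.float32)))])
            print(cam,n,round(g["confidence"],2),np.round(b),col,ex)
E
```

```text
top bowl_1 0.91 [398. 272.  30.  30.] [43. 75. 48.] fit [ 337.9 -320.2] iou 0.97
top bowl_1 0.82 [348. 218.  34.  32.] [76. 80. 81.] fit [ 487.2 -154.4] iou 0.94
top bowl_1 0.8 [401. 225.  34.  31.] [76. 81. 82.] fit [ 482.  -325.4] iou 0.91
top bowl_1 0.61 [251. 227.  26.  30.] [71. 75. 76.] fit [462.  152.9] iou 0.96
top stand_a 0.81 [309. 216.  18.  19.] [121. 111.  58.] fit [495.4 -24.9] iou 0.95
top stand_a 0.79 [258. 160.  17.  21.] [61. 64. 64.] fit [659.2 126.4] iou 0.90
top stand_a 0.67 [343. 173.  23.  21.] [58. 60. 59.] fit [ 637.4 -130.6] iou 0.96
top pad_a 0.89 [260. 161.  28.  23.] [59. 58. 56.] [657.4 124.4   9. ]
top pad_a 0.83 [301. 167.  22.  21.] [71. 73. 71.] [ 6.507e+02 -6.000e-01  9.000e+00]
top pad_a 0.43 [402. 224.  34.  32.] [76. 81. 82.] [ 481.2 -322.9    9. ]
top board 0.74 [300. 165. 128.  46.] [81. 63. 46.] [644.    0.7   6. ][[596.0, 191.0], [709.0, 187.0], [693.0, -196.0], [580.0, -190.0]]
top tray 0.59 [261. 160.  20.  22.] [60. 63. 63.] [657.4 124.4  22. ][[644.0, 164.0], [697.0, 140.0], [671.0, 84.0], [618.0, 109.0]]
top tray 0.57 [186. 207.  66.  37
[... 1347 characters left out ...]
105. 110.] [463.1 156.7   6. ][[454.0, 95.0], [390.0, 177.0], [479.0, 218.0], [538.0, 138.0]]
scene board 0.6 [272. 268. 151.  50.] [120.  86.  58.] [ 6.525e+02 -1.000e-01  6.000e+00][[585.0, -195.0], [600.0, 205.0], [714.0, 188.0], [698.0, -189.0]]
scene gel_jar 0.79 [137. 279.  25.  21.] [52. 50. 50.] [ 663.1 -324.4   55. ]
scene wax_tin 0.95 [434. 198.  26.  24.] [130. 133. 139.] [517.8 468.6  40. ]
scene wax_tin low 0.16 [220. 265.  29.  27.]
scene spray_can 0.64 [ 93. 267.  46.  49.] [118. 121. 126.] [ 623.2 -420.8   75. ]
scene pump_bottle 0.69 [409. 249.  31.  45.] [123. 108.  43.] [686.  330.7  80. ]
scene pump_bottle 0.34 [210. 219.  35.  34.] [107. 112. 117.] [ 537.6 -143.1   80. ]
```

Request:
carry_out --targets '[[[0,0,-45],[0,0,7.3],1],[[0,0,-45],[0,0,7.3],1],[[0,0,-30],[0,0,7.3],1],[[30,-52,0],[0,0,0],1],[[30,-52,0],[0,0,0],1],[[30,-52,0],[0,0,0],1],[[30,-52,0],[0,0,0],1],[[30,-52,0],[0,0,0],1],[[30,-52,0],[0,0,0],1],[[30,-52,0],[0,0,0],1]]'

```text
clock: 2.4
tool_pos: [462.3, -233.6, 355.8]
tcp_rot: [0.0, 1.0, -0.01, 0.002]
contact_force: [0.8, -0.1, 0.4]
grip_width: 1.002
```

Request:
carry_out --targets '[[[20,-40,0],[0,0,0],1],[[20,-40,0],[0,0,0],1],[[20,-40,0],[0,0,0],1],[[20,-40,0],[0,0,0],1],[[20,-40,0],[0,0,0],1],[[0,-20,0],[0,0,0],1],[[0,0,0],[0,0,0],1]]'

```text
clock: 3.28
tool_pos: [569.9, -3.7, 357.0]
tcp_rot: [0.001, 1.0, -0.006, 0.003]
contact_force: [-0.2, -0.0, -0.9]
grip_width: 1.005
```

```bash
cat > look.py <<'E'
from h import *
import sys
def look(cams,names,tag,zs={}):
    o=get_obs();print(np.round(o["tool_pos"],1),np.round(o["tcp_rot"],3),np.round(o["contact_force"],1),np.round(o["clock"],1))
    for cam in cams:
        p=capture(cam);cv2.imwrite(f"pics/{tag}_{cam}.png",p["img"][:,:,::-1]);fish=cam=="wrist"
        for n in names:
            for g in regions_of(p,n):
                if g["confidence"]<.3: continue
                m=g["mask"];b=g["bbox"];k=n.split("_")[0];ex=""
                col=p["img"][m].mean(0).round()
                if k in("bowl","stand"):
                    z=zs.get(k,0 if k=="bowl" else 9)
                    x0=atz(p,b[:2],z+25,fish)
                    f,i=fit(p,k,m,z,x0[:2],fish);ex=f"fit {f.round(1)} iou {i:.2f}"
                else:
                    zz=dict(pad=9,board=6,tray=22)[k];ys,xs=np.nonzero(m)
                    ex=str(atz(p,(xs.mean(),ys.mean()),zz,fish)[:2].round(1))
                print(cam,n,round(g["confidence"],2),np.round(b),col,ex)
E
python3 - <<'E'
from look import *
look(("wrist","top"),("bowl_1","stand_a","tray"),"a")
E
```

```text
[569.9  -3.7 357. ] [ 0.001  1.    -0.006  0.003] [-0.2 -0.  -0.9] 3.3
wrist bowl_1 0.92 [181. 229.  55.  54.] [71. 78. 83.] fit [459.4 155.1] iou 0.95
wrist bowl_1 0.69 [439. 281.  47.  51.] [ 6. 51. 17.] fit [ 336.2 -320. ] iou 0.93
wrist bowl_1 0.68 [456. 212.  46.  51.] [57. 62. 66.] fit [ 482.7 -324.2] iou 0.95
wrist bowl_1 0.64 [368. 207.  53.  56.] [71. 77. 81.] fit [ 488.1 -153. ] iou 0.96
wrist stand_a 0.69 [359. 120.  42.  39.] [65. 69. 71.] fit [ 635.8 -130.6] iou 0.94
wrist stand_a 0.69 [290. 207.  41.  46.] [155. 131.   5.] fit [500.6 -24.3] iou 0.93
wrist stand_a 0.59 [186. 108.  44.  44.] [64. 67. 70.] fit [658.  125.9] iou 0.97
wrist tray 0.65 [ 87. 199. 101.  70.] [123. 131. 131.] [517.3 320.6]
top bowl_1 0.97 [399. 269.  28.  28.] [33. 60. 38.] fit [ 337.4 -320. ] iou 0.97
top bowl_1 0.9 [354. 217.  25.  35.] [75. 79. 80.] fit [ 490.8 -157.2] iou 0.61
top bowl_1 0.81 [250. 226.  28.  31.] [83. 88. 89.] fit [463.6 154.4] iou 0.97
top stand_a 0.85 [260. 160.  18.  26.] [67. 69. 68.] fit [660.1 125.2] iou 0.93
top stand_a 0.65 [308. 210.  25.  14.] [134. 123.  63.] fit [498.9 -24.2] iou 0.82
top tray 0.59 [185. 207.  65.  43.] [121. 129. 125.] [513.8 337. ]
```

View pics/a_wrist.png

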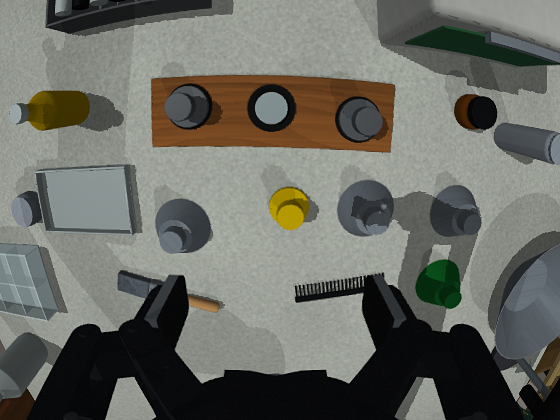

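View pics/a_top.png

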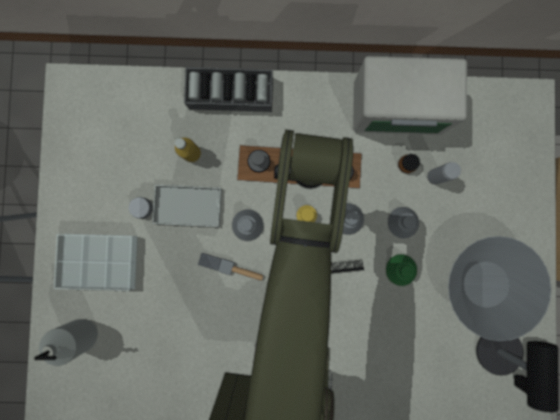

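The wrist view confirms it. Grey stands are at (186,108) and (359,120), and the middle pad (270,107) is empty. The grey bowls are at (181,229), (368,207) and (456,212). The decoys are the yellow stand (290,207) and green bowl (439,281). I'll start with the left stand at (658,126).

Request:
carry_out --targets '[[[30,-43,50],[0,0,0],1],[[30,-43,50],[0,0,0],1],[[28,-43,50],[0,0,0],1],[[0,0,50],[0,0,0],1],[[0,0,0],[0,0,0],1],[[0,0,0],[0,0,0],1]]'

```text
clock: 4.42
tool_pos: [656.2, 106.2, 175.6]
tcp_rot: [0.001, 1.0, -0.011, 0.008]
contact_force: [1.2, -0.3, 1.2]
grip_width: 1.0
```

```bash
python3 - <<'E'
from look import *
look(("wrist",),("stand_a",),"b")
E
```

```text
[656.2 106.2 175.6] [ 0.001  1.    -0.011  0.008] [ 1.2 -0.3  1.2] 4.4
wrist stand_a 0.9 [257. 196.  63.  72.] [65. 69. 71.] fit [658.2 125.2] iou 0.95
wrist stand_a 0.72 [493. 216.  60.  59.] [54. 57. 59.] fit [ 634.8 -132.2] iou 0.94
wrist stand_a 0.53 [365. 325.  10.  25.] [172. 145.   0.] fit [473.5   1.7] iou 0.04
```

```bash
cat > go.py <<'E'
from h import *
def go(x,y,z,yaw=0):
    o=get_obs();q=o["tcp_rot"];R=Ro.from_quat([q[1],q[2],q[3],q[0]])
    T=Ro.from_euler("z",yaw,degrees=True)*Ro.from_quat([1,0,0,0])
    d=R.inv().apply(np.array([x,y,z])-o["tool_pos"]);r=np.degrees((R.inv()*T).as_rotvec())
    print("now",np.round(o["tool_pos"],1),"F",np.round(o["contact_force"],1),"g",round(float(o["grip_width"]),3),"t",round(float(o["clock"]),1),"shift",d.round(1),"turn",r.round(2))
if __name__=="__main__":
    import sys;go(*map(float,sys.argv[1:]))
E
python3 go.py 658 125.7 90
```

```text
now [656.  106.  175.7] F [-0.8 -0.5  0.2] g 0.995 t 4.5 shift [  0.1 -19.9  85.7] turn [ 0.14 -0.95 -1.27]
```

Request:
carry_out --targets '[[[0,-20,30],[0.1,-0.9,-1.3],1],[[0,0,40],[0,0,0],1],[[0,0,15],[0,0,0],1],[[0,0,0],[0,0,0],1]]'

```text
clock: 5.03
tool_pos: [664.0, 125.2, 101.8]
tcp_rot: [-0.001, 1.0, -0.001, 0.01]
contact_force: [0.3, 0.2, -0.3]
grip_width: 1.0
```

```bash
python3 go.py 658 125.7 38
```

```text
now [664.  125.2 101.8] F [ 0.3  0.2 -0.3] g 1.0 t 5.0 shift [-7.3 -0.4 63.7] turn [-0.08 -1.14 -0.11]
```

Request:
carry_out --targets '[[[-7,0,25],[0,-1.1,0],1],[[0,0,15],[0,0,0],1],[[0,0,0],[0,0,0],1]]'

```text
clock: 5.4
tool_pos: [659.2, 125.0, 63.0]
tcp_rot: [-0.001, 1.0, -0.001, 0.002]
contact_force: [0.6, -0.5, 0.8]
grip_width: 0.999
```

```bash
python3 go.py 658 125.7 38
```

```text
now [659.2 125.   63. ] F [ 0.6 -0.5  0.8] g 0.999 t 5.4 shift [-1.3 -0.7 25. ] turn [-0.11 -0.28 -0.15]
```

Request:
carry_out --targets '[[[-1,-0.7,15],[0,-0.2,0],1],[[0,0,10],[0,0,0],1],[[0,0,0],[0,0,0],1],[[0,0,0],[0,0,0],0],[[0,0,0],[0,0,0],0],[[0,0,0],[0,0,0],0],[[0,0,0],[0,0,0],0],[[0,0,0],[0,0,0],0]]'

```text
clock: 6.4
tool_pos: [659.1, 126.1, 37.6]
tcp_rot: [-0.001, 1.0, -0.001, 0.002]
contact_force: [0.1, 0.4, -1.5]
grip_width: 0.451
```

```bash
python3 go.py 658 125.7 38
```

```text
now [659.1 126.1  37.6] F [ 0.1  0.4 -1.5] g 0.451 t 6.4 shift [-1.1  0.4 -0.4] turn [-0.14 -0.17 -0.14]
```

Request:
carry_out --targets '[[[0,0,-1.5],[0,0,0],0],[[0,0,-1.5],[0,0,0],0],[[0,0,0],[0,0,0],0]]'

```text
clock: 6.78
tool_pos: [659.1, 126.1, 39.3]
tcp_rot: [-0.001, 1.0, -0.001, 0.002]
contact_force: [2.2, 0.6, -5.2]
grip_width: 0.452
```

Request:
carry_out --targets '[[[0,0,-1.5],[0,0,0],0],[[0,0,-1.5],[0,0,0],0],[[0,0,0],[0,0,0],0]]'

```text
clock: 7.15
tool_pos: [659.1, 126.1, 41.0]
tcp_rot: [-0.001, 1.0, -0.001, 0.002]
contact_force: [5.5, 1.0, -7.5]
grip_width: 0.452
```

Request:
carry_out --targets '[[[0,0,-1.7],[0,0,0],0],[[0,0,-1.7],[0,0,0],0],[[0,0,-1],[0,0,0],0]]'

```text
clock: 7.52
tool_pos: [659.1, 126.1, 43.0]
tcp_rot: [-0.001, 1.0, -0.001, 0.002]
contact_force: [7.6, 1.5, -12.1]
grip_width: 0.45
```

Request:
carry_out --targets '[[[0,0,-1],[0,0,0],0],[[0,0,-0.8],[0,0,0],0],[[0,0,-0.8],[0,0,0],0]]'

```text
clock: 7.9
tool_pos: [659.1, 126.1, 42.6]
tcp_rot: [-0.002, 1.0, -0.001, 0.003]
contact_force: [5.8, 1.2, -11.0]
grip_width: 0.452
```

Request:
carry_out --targets '[[[0,0,-1.5],[0,0,0],0],[[0,0,-1.2],[0,0,0],0],[[0,0,-1.1],[0,0,0],0],[[0,0,-1.1],[0,0,0],0],[[0,0,-1.1],[0,0,0],0],[[0,0,-1.1],[0,0,0],0]]'

```text
clock: 8.65
tool_pos: [659.1, 126.1, 43.1]
tcp_rot: [-0.002, 1.0, -0.001, 0.004]
contact_force: [7.4, 1.4, -11.5]
grip_width: 0.449
```

```bash
python3 - <<'E'
from look import *
o=get_obs();print(o["joint_efforts"].round(1))
p=capture("scene");cv2.imwrite("pics/c_scene.png",cv2.resize(p["img"][200:320,180:380,::-1],None,fx=4,fy=4))
E
```

```text
[ -0.1 -54.4 -34.   -0.1   1.8   0. ]
```

Request:
carry_out --targets '[[[0,0,-1.3],[0,0,0],0],[[0,0,-1.2],[0,0,0],0],[[0,0,-1.2],[0,0,0],0],[[0,0,-1.2],[0,0,0],0],[[0,0,-1.2],[0,0,0],0],[[0,0,-1.2],[0,0,0],0],[[0,0,-1.2],[0,0,0],0],[[0,0,-1.2],[0,0,0],0]]'

```text
clock: 9.7
tool_pos: [659.1, 126.1, 43.3]
tcp_rot: [-0.002, 1.0, -0.001, 0.006]
contact_force: [8.0, 1.0, -12.1]
grip_width: 0.45
```

View pics/c_scene.png

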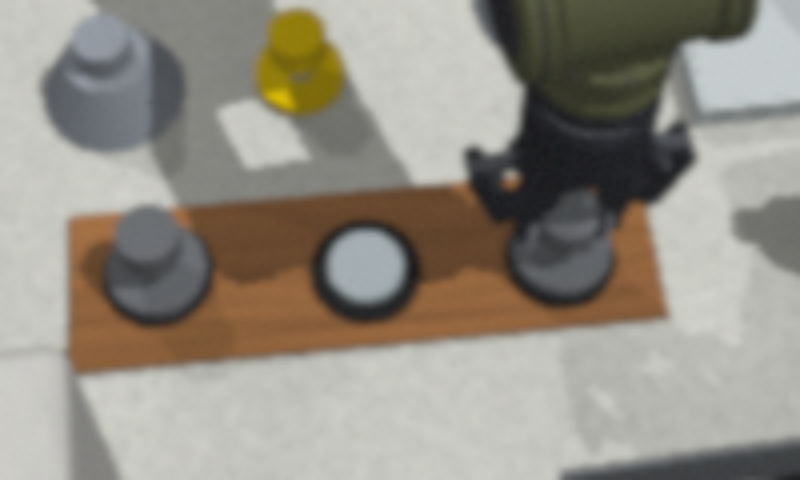

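The crop shows the left stand gripped with its pad stretched. It took about 12 N at a 5.7 mm rise for roughly 2 s without coming away, so this is the stand that holds. I'll lower it and release.

Request:
carry_out --targets '[[[0,0,1],[0,0,0],0],[[0,0,2],[0,0,0],0],[[0,0,2],[0,0,0],0],[[0,0,0.3],[0,0,0],0]]'

```text
clock: 10.2
tool_pos: [659.2, 126.1, 38.2]
tcp_rot: [-0.002, 1.0, -0.001, 0.005]
contact_force: [1.3, 0.4, -2.2]
grip_width: 0.454
```

Request:
carry_out --targets '[[[0,0,0.6],[0,0,0],0],[[0,0,0],[0,0,0],0.9],[[0,0,0],[0,0,0],1],[[0,0,0],[0,0,0],1],[[0,0,0],[0,0,0],1],[[0,0,-20],[0,0,0],1],[[0,0,-40],[0,0,0],1],[[0,0,-30],[0,0,0],1],[[0,0,0],[0,0,0],1]]'

```text
clock: 11.32
tool_pos: [659.5, 125.8, 136.7]
tcp_rot: [-0.002, 1.0, -0.001, 0.007]
contact_force: [-0.1, 0.1, -0.2]
grip_width: 0.999
```

```bash
python3 go.py 635.5 -130.5 120
```

```text
now [659.5 125.8 136.7] F [-0.1  0.1 -0.2] g 0.999 t 11.3 shift [-23.6 256.4  15.5] turn [-0.2  -0.81 -0.14]
```

Request:
carry_out --targets '[[[-5,51,0],[0,-0.8,0],1],[[-5,51,0],[0,0,0],1],[[-5,51,0],[0,0,0],1],[[-5,51,0],[0,0,0],1],[[-4,51,0],[0,0,0],1],[[0,0,0],[0,0,0],1],[[0,0,0],[0,0,0],1]]'

```text
clock: 12.2
tool_pos: [631.6, -134.6, 130.4]
tcp_rot: [-0.003, 1.0, 0.0, -0.003]
contact_force: [0.9, 0.4, 0.3]
grip_width: 1.001
```

```bash
python3 - <<'E'
from look import *
look(("wrist",),("stand_a",),"d")
from go import go
go(635.5,-130.5,38)
E
```

```text
[ 631.6 -134.6  130.4] [-0.003  1.     0.    -0.003] [0.9 0.4 0.3] 12.2
wrist stand_a 0.96 [273. 209.  71.  85.] [66. 70. 72.] fit [ 634.3 -131.6] iou 0.93
wrist stand_a 0.77 [ 24. 184.  43.  63.] [44. 47. 49.] fit [658.3 127.2] iou 0.95
wrist stand_a 0.63 [190. 335.  27.  53.] [107.  90.   1.] fit [491.8 -40.4] iou 0.20
now [ 631.8 -134.   130.6] F [ 0.1 -0.2  0.5] g 1.002 t 12.3 shift [ 4.2 -3.  92.6] turn [-0.31  0.33  0.08]
```

Request:
carry_out --targets '[[[3.5,-3,30],[-0.3,0.3,0],1],[[0,0,30],[0,0,0],1],[[0,0,5],[0,0,0],1],[[0,0,0],[0,0,0],1]]'

```text
clock: 12.8
tool_pos: [637.2, -125.7, 65.8]
tcp_rot: [0.0, 1.0, 0.004, 0.001]
contact_force: [-0.4, -0.5, 0.2]
grip_width: 0.996
```

```bash
python3 go.py 635 -131 38
```

```text
now [ 637.2 -125.7   65.8] F [-0.4 -0.5  0.2] g 0.996 t 12.8 shift [-2.3  5.3 27.8] turn [ 0.01 -0.14  0.48]
```

Request:
carry_out --targets '[[[-2,5,10],[0,0,0.4],1],[[0,0,15],[0,0,0],1],[[0,0,0],[0,0,0],1]]'

```text
clock: 13.18
tool_pos: [636.6, -131.0, 41.8]
tcp_rot: [0.001, 1.0, 0.001, 0.003]
contact_force: [0.1, -0.2, 0.1]
grip_width: 0.999
```

```bash
python3 go.py 635 -131 38
```

```text
now [ 636.6 -131.    41.8] F [ 0.1 -0.2  0.1] g 0.999 t 13.2 shift [-1.7 -0.   3.8] turn [ 0.07 -0.35  0.09]
```

Request:
carry_out --targets '[[[-1,0,3.8],[0,-0.3,0],1],[[0,0,0],[0,0,0],0],[[0,0,0],[0,0,0],0],[[0,0,0],[0,0,0],0],[[0,0,0],[0,0,0],0],[[0,0,0],[0,0,0],0]]'

```text
clock: 13.92
tool_pos: [636.3, -131.5, 38.8]
tcp_rot: [0.001, 1.0, 0.001, 0.001]
contact_force: [0.1, 0.6, -1.6]
grip_width: 0.451
```

Request:
carry_out --targets '[[[0,0,-1.5],[0,0,0],0],[[0,0,-1.5],[0,0,0],0],[[0,0,0],[0,0,0],0]]'

```text
clock: 14.3
tool_pos: [635.8, -131.3, 41.4]
tcp_rot: [0.001, 1.0, 0.001, 0.001]
contact_force: [0.3, 1.0, -2.4]
grip_width: 0.452
```

Request:
carry_out --targets '[[[0,0,-2],[0,0,0],0],[[0,0,-2],[0,0,0],0],[[0,0,0],[0,0,0],0]]'

```text
clock: 14.68
tool_pos: [635.8, -131.3, 45.7]
tcp_rot: [0.001, 1.0, 0.001, 0.001]
contact_force: [0.2, -0.3, -1.4]
grip_width: 0.453
```

Only its own weight (−1.4 N) shows on the sensor, so this stand comes away. I'll put it in the tray.

Request:
carry_out --targets '[[[0,0,-50],[0,0,0],0],[[0,0,-50],[0,0,0],0],[[-13,-50,0],[0,0,0],0],[[-13,-50,0],[0,0,0],0],[[-13,-50,0],[0,0,0],0],[[-13,-50,0],[0,0,0],0],[[-13,-50,0],[0,0,0],0],[[-13,-50,0],[0,0,0],0],[[-13,-50,0],[0,0,0],0],[[-13,-50,0],[0,0,0],0],[[-13,-50,0],[0,0,0],0],[[0,0,0],[0,0,0],0]]'

```text
clock: 16.18
tool_pos: [516.1, 332.1, 150.6]
tcp_rot: [-0.0, 1.0, -0.001, 0.004]
contact_force: [-0.2, 0.7, -1.0]
grip_width: 0.452
```

```bash
python3 go.py 514 330 34; python3 - <<'E'
from look import *
look(("wrist","top"),("tray",),"e")
E
```

```text
now [516.1 332.1 150.6] F [-0.2  0.7 -1. ] g 0.452 t 16.2 shift [ -3.    2.2 116.5] turn [-0.05 -0.41 -0.11]
[516.1 332.1 150.6] [-0.     1.    -0.001  0.004] [-0.2  0.7 -1. ] 16.2
wrist tray 0.7 [268. 199. 229. 131.] [132. 142. 141.] [528.7 339.4]
top tray 0.61 [186. 207.  66.  39.] [113. 120. 117.] [511.2 301.4]
```

Request:
carry_out --targets '[[[-1,2,40],[0,-0.4,0],0],[[0,0,40],[0,0,0],0],[[0,0,15],[0,0,0],0],[[0,0,5],[0,0,0],0],[[0,0,0],[0,0,0],0]]'

```text
clock: 17.0
tool_pos: [521.6, 321.9, 51.5]
tcp_rot: [-0.001, 1.0, -0.008, 0.003]
contact_force: [-0.5, 0.4, -0.6]
grip_width: 0.45
```

```bash
python3 go.py 514 330 34; python3 - <<'E'
from look import *
p=capture("wrist");cv2.imwrite("pics/f.png",p["img"][:,:,::-1])
E
```

```text
now [521.6 321.9  51.5] F [-0.5  0.4 -0.6] g 0.45 t 17.0 shift [-7.8 -7.9 17.4] turn [-0.11 -0.31 -0.89]
```

View pics/f.png

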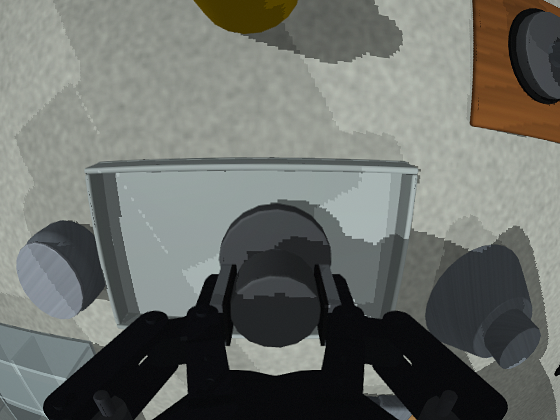

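The wrist view shows the stand at (275,270), inside the tray walls. I'll lower it until it touches.

Request:
carry_out --targets '[[[-6,-5,6],[0,0,0],0],[[0,0,6],[0,0,0],0],[[0,0,2],[0,0,0],0],[[0,0,0],[0,0,0],0]]'

```text
clock: 17.55
tool_pos: [517.3, 329.0, 40.2]
tcp_rot: [-0.002, 1.0, -0.007, 0.005]
contact_force: [-0.8, 0.1, -1.4]
grip_width: 0.452
```

Request:
carry_out --targets '[[[0,0,3],[0,0,0],0],[[0,0,2],[0,0,0],0],[[0,0,1],[0,0,0],0]]'

```text
clock: 17.92
tool_pos: [517.7, 329.1, 34.1]
tcp_rot: [-0.003, 1.0, -0.007, 0.006]
contact_force: [0.2, 0.3, 2.2]
grip_width: 0.455
```

Contact at the expected height, so I'll release.

Request:
carry_out --targets '[[[0,0,0],[0,0,0],0.8],[[0,0,0],[0,0,0],1],[[0,0,0],[0,0,0],1],[[0,0,0],[0,0,0],1],[[0,0,-30],[0,0,0],1],[[0,0,-50],[0,0,0],1],[[0,45,-50],[0,0,0],1],[[-25,60,0],[0,0,0],1],[[-25,60,0],[0,0,0],1],[[0,0,0],[0,0,0],1],[[0,0,0],[0,0,0],1]]'

```text
clock: 19.3
tool_pos: [465.4, 165.7, 166.2]
tcp_rot: [-0.003, 1.0, -0.007, 0.009]
contact_force: [-0.2, 0.2, -0.4]
grip_width: 1.003
```

```bash
python3 - <<'E'
from look import *
look(("wrist","scene"),("bowl_1","stand_a"),"g",{})
from go import go
go(460,155,130)
E
```

```text
[465.4 165.7 166.2] [-0.003  1.    -0.007  0.009] [-0.2  0.2 -0.4] 19.3
wrist bowl_1 0.72 [535. 173.  50.  81.] [70. 76. 81.] fit [ 488.6 -153.5] iou 0.99
wrist bowl_1 0.66 [286. 197.  98.  96.] [72. 78. 83.] fit [461. 154.] iou 0.97
wrist stand_a 0.85 [106. 151.  73.  59.] [47. 49. 51.] fit [517.2 327. ] iou 0.92
wrist stand_a 0.71 [466. 167.  73.  65.] [139. 117.   3.] fit [497.3 -20.3] iou 0.91
wrist stand_a 0.66 [318.  16.  70.  29.] [50. 52. 55.] fit [658.8 125.7] iou 0.98
wrist stand_a 0.44 [440.  28.  60.  52.] [62. 68. 69.] fit [647.    5.4] iou 0.82
scene bowl_1 0.9 [212. 219.  36.  34.] [117. 121. 126.] fit [ 488.7 -152.3] iou 0.97
scene bowl_1 0.85 [151. 183.  34.  36.] [ 47. 112.  63.] fit [ 335.6 -319.4] iou 0.99
scene bowl_1 0.62 [317. 201.  34.  33.] [109. 113. 118.] fit [460.4 155.8] iou 0.90
scene bowl_1 0.61 [146. 225.  36.  33.] [115. 120. 125.] fit [ 482.1 -322.3] iou 0.95
scene stand_a 0.86 [318. 262.  26.  28.] [88. 88. 89.] fit [656.5 126.5] iou 0.96
scene stand_a 0.75 [256. 216.  24.  30.] [177. 153.  33.] fit [500.6 -23.9] iou 0.95
scene stand_a 0.6 [381. 206.  22.  24.] [82. 84. 87.] fit [517.1 328.9] iou 0.89
scene stand_a 0.56 [320. 261.  22.  29.] [84. 83. 84.] fit [661.  125.7] iou 0.92
now [465.3 166.5 165.5] F [ 0.4 -0.6 -0.5] g 0.999 t 19.6 shift [-5.7 11.7 35.3] turn [-0.26 -0.93 -0.66]
```

View pics/g_scene.png

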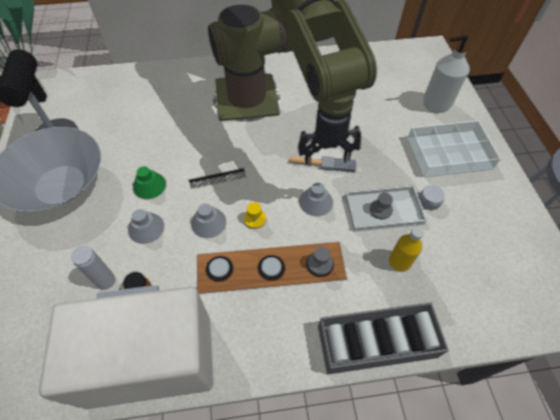

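The free stand sits in the tray at (381,206) and the other remains on the left pad. The first grey bowl, at (317,201), is next.

Request:
carry_out --targets '[[[-4,11,20],[-0.2,-0.9,-0.6],1],[[0,0,30],[0,0,0],1],[[0,0,10],[0,0,0],1],[[0,0,0],[0,0,0],1]]'

```text
clock: 20.1
tool_pos: [460.1, 154.8, 100.4]
tcp_rot: [0.0, 1.0, 0.001, -0.002]
contact_force: [0.5, -0.6, 0.3]
grip_width: 1.004
```

```bash
python3 - <<'E'
from look import *
look(("wrist",),("bowl_1",),"i",{})
from go import go
go(460.5,155,47)
E
```

```text
[460.1 154.8 100.4] [ 0.     1.     0.001 -0.002] [ 0.5 -0.6  0.3] 20.1
wrist bowl_1 0.93 [550. 187.  19.  84.] [71. 76. 79.] fit [ 489.3 -153.3] iou 0.98
wrist bowl_1 0.65 [273. 213. 125. 128.] [70. 76. 81.] fit [460.5 154.3] iou 0.98
now [461.  155.1 101.7] F [0.3 0.1 0. ] g 1.006 t 20.2 shift [-0.3  0.1 54.7] turn [0.01 0.14 0.13]
```

Request:
carry_out --targets '[[[0,0,25],[0,0,0],1],[[0,0,18],[0,0,0],1],[[0,0,5],[0,0,0],1],[[0,0,0],[0,0,0],1]]'

```text
clock: 20.7
tool_pos: [465.1, 156.0, 57.9]
tcp_rot: [-0.001, 1.0, 0.001, 0.004]
contact_force: [0.2, 0.6, -0.3]
grip_width: 1.001
```

```bash
python3 go.py 460.5 154.5 47
```

```text
now [465.1 156.   57.9] F [ 0.2  0.6 -0.3] g 1.001 t 20.7 shift [-4.7  1.5 10.9] turn [-0.11 -0.41  0.17]
```

Request:
carry_out --targets '[[[-4.5,1.5,10],[0,-0.4,0.2],1],[[0,0,0],[0,0,0],1],[[0,0,0],[0,0,0],0],[[0,0,0],[0,0,0],0],[[0,0,0],[0,0,0],0],[[0,0,0],[0,0,0],0],[[0,0,0],[0,0,0],0]]'

```text
clock: 21.58
tool_pos: [462.3, 154.8, 50.1]
tcp_rot: [-0.001, 1.0, -0.0, 0.002]
contact_force: [0.4, 0.1, -0.5]
grip_width: 0.421
```

```bash
python3 go.py 460.5 154.5 47;python3 - <<'E'
from look import *
p=capture("wrist");cv2.imwrite("pics/j.png",p["img"][:,:,::-1])
E
```

```text
now [462.3 154.8  50.1] F [ 0.4  0.1 -0.5] g 0.421 t 21.6 shift [-1.9  0.3  3.1] turn [-0.16 -0.25 -0.03]
```

View pics/j.png

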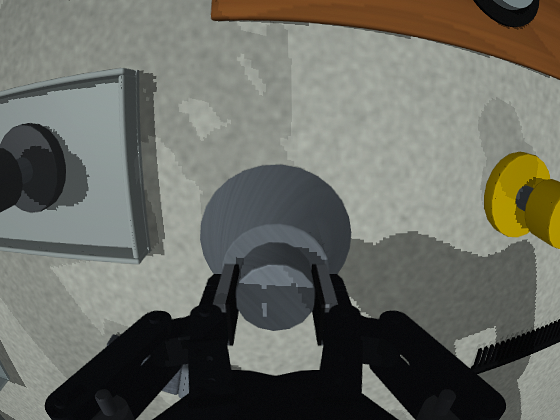

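Request:
carry_out --targets '[[[0,0,-30],[0,0,0],0],[[0,0,-45],[0,0,0],0],[[0,0,-30],[0,0,0],0],[[40,6,0],[0,0,0],0],[[40,6,0],[0,0,0],0],[[40,6,0],[0,0,0],0],[[40,6,0],[0,0,0],0],[[30,4,0],[0,0,0],0],[[0,0,0],[0,0,0],0],[[0,0,0],[0,0,0],0]]'

```text
clock: 22.88
tool_pos: [653.2, 125.3, 152.3]
tcp_rot: [-0.001, 1.0, 0.0, -0.003]
contact_force: [0.4, -0.4, -1.3]
grip_width: 0.423
```

```bash
python3 - <<'E'
from look import *
z=get_obs()["tool_pos"][2]-50.1
look(("wrist","scene"),("bowl_1",),"k",{"bowl":z})
from go import go
go(659.5,126,135)
E
```

```text
[653.2 125.3 152.3] [-0.001  1.     0.    -0.003] [ 0.4 -0.4 -1.3] 22.9
wrist bowl_1 0.92 [274. 248. 151. 168.] [84. 91. 96.] fit [650.8 124.8] iou 0.91
wrist bowl_1 0.92 [549. 307.  16.  49.] [ 89.  97. 103.] fit [ 582.1 -186.4] iou 0.83
wrist bowl_1 0.74 [526. 374.  48.  57.] [13. 82. 30.] fit [ 483.5 -187.5] iou 0.58
scene bowl_1 0.86 [211. 219.  36.  35.] [100. 103. 108.] fit [ 549.1 -145.2] iou 0.76
scene bowl_1 0.84 [324. 243.  42.  42.] [110. 113. 118.] fit [652.  126.4] iou 0.89
scene bowl_1 0.77 [152. 183.  34.  36.] [ 49. 118.  66.] fit [ 410.2 -286.9] iou 0.79
scene bowl_1 0.62 [148. 227.  37.  34.] [122. 127. 133.] fit [ 539.9 -290.5] iou 0.75
now [653.3 125.5 153.2] F [-0.4 -0.6 -0.4] g 0.42 t 23.1 shift [ 6.3 -0.5 18.2] turn [-0.11  0.24  0.03]
```

View pics/k_wrist.png

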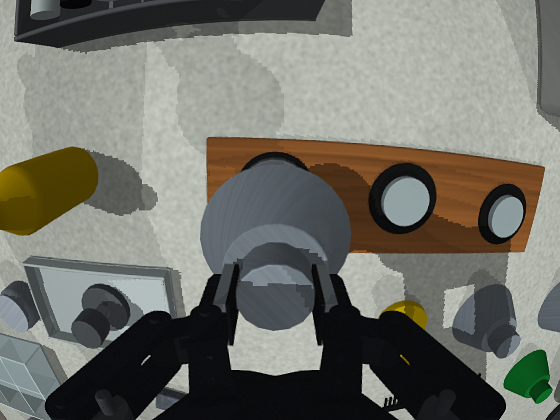

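Request:
carry_out --targets '[[[7,-0.5,0],[0,0.2,0],0],[[0,0,12],[0,0,0],0],[[0,0,5],[0,0,0],0],[[0,0,0],[0,0,0],0]]'

```text
clock: 23.58
tool_pos: [659.7, 126.5, 135.0]
tcp_rot: [-0.001, 1.0, 0.001, -0.0]
contact_force: [0.2, 0.2, -1.5]
grip_width: 0.417
```

```bash
python3 go.py 660.5 126 100
```

```text
now [659.7 126.5 135. ] F [ 0.2  0.2 -1.5] g 0.417 t 23.6 shift [ 0.8  0.5 35. ] turn [-0.11  0.04  0.07]
```

Request:
carry_out --targets '[[[0.5,0.5,12],[0,0,0],0],[[0,0,12],[0,0,0],0],[[0,0,6],[0,0,0],0],[[0,0,0],[0,0,0],0]]'

```text
clock: 24.08
tool_pos: [659.7, 125.9, 101.9]
tcp_rot: [-0.001, 1.0, 0.001, -0.001]
contact_force: [0.6, -0.7, -1.6]
grip_width: 0.421
```

```bash
python3 go.py 660.5 126 78
```

```text
now [659.7 125.9 101.9] F [ 0.6 -0.7 -1.6] g 0.421 t 24.1 shift [ 0.9 -0.1 23.9] turn [-0.1   0.13  0.06]
```

Request:
carry_out --targets '[[[0.5,0,8],[0,0,0],0],[[0,0,8],[0,0,0],0],[[0,0,3],[0,0,0],0],[[0,0,2],[0,0,0],0],[[0,0,0],[0,0,0],0]]'

```text
clock: 24.7
tool_pos: [660.6, 126.0, 80.1]
tcp_rot: [-0.001, 1.0, 0.001, -0.001]
contact_force: [-0.2, 0.5, -1.1]
grip_width: 0.42
```

```bash
python3 go.py 660.5 126 78
```

```text
now [660.6 126.   80.1] F [-0.2  0.5 -1.1] g 0.42 t 24.7 shift [-0.1  0.   2.1] turn [-0.11  0.06  0.07]
```

Request:
carry_out --targets '[[[0,0,1.5],[0,0,0],0],[[0,0,1],[0,0,0],0],[[0,0,0.5],[0,0,0],0]]'

```text
clock: 25.08
tool_pos: [661.1, 126.1, 78.1]
tcp_rot: [-0.001, 1.0, 0.001, 0.0]
contact_force: [-1.8, 0.8, 1.9]
grip_width: 0.42
```

Request:
carry_out --targets '[[[0,0,0],[0,0,0],0.7],[[0,0,0],[0,0,0],1],[[0,0,0],[0,0,0],1],[[0,0,0],[0,0,0],1],[[0,0,-30],[0,0,0],1],[[0,0,-50],[0,0,0],1],[[0,0,-30],[0,0,0],1],[[0,0,0],[0,0,0],1]]'

```text
clock: 26.08
tool_pos: [661.2, 125.8, 190.8]
tcp_rot: [-0.001, 1.0, 0.001, 0.0]
contact_force: [-0.4, 0.1, -0.2]
grip_width: 0.999
```

```bash
python3 - <<'E'
from look import *
look(("wrist","scene"),("bowl_1",),"l",{"bowl":28})
look(("scene",),("bowl_1",),"l",{"bowl":0})
from go import go
go(488.5,-153,150)
E
```

```text
[661.2 125.8 190.8] [-0.001  1.     0.001  0.   ] [-0.4  0.1 -0.2] 26.1
wrist bowl_1 0.91 [519. 367.  41.  57.] [14. 73. 28.] fit [ 371.4 -282.7] iou 0.79
wrist bowl_1 0.86 [540. 297.  34.  54.] [74. 81. 86.] fit [ 507. -292.] iou 0.94
wrist bowl_1 0.85 [273. 192. 100.  98.] [79. 86. 92.] fit [659.7 126.2] iou 0.98
wrist bowl_1 0.61 [471. 311.  63.  69.] [60. 65. 69.] fit [ 506.5 -132.4] iou 0.76
scene bowl_1 0.87 [322. 260.  42.  38.] [114. 117. 121.] fit [659.7 126.1] iou 0.97
scene bowl_1 0.83 [211. 219.  40.  36.] [101. 104. 108.] fit [ 506.6 -148. ] iou 0.94
scene bowl_1 0.82 [146. 225.  35.  32.] [121. 126. 132.] fit [ 496.8 -313.9] iou 0.88
scene bowl_1 0.82 [151. 183.  33.  33.] [ 44. 116.  62.] fit [ 354.5 -312. ] iou 0.89
scene bowl_1 0.62 [434. 197.  25.  23.] [142. 146. 153.] fit [502.5 467.6] iou 0.51
[658.4 125.5 184.9] [-0.     1.     0.001 -0.005] [ 0.3 -0.4 -0.6] 26.3
scene bowl_1 0.83 [323. 263.  40.  35.] [115. 118. 123.] fit [646.8 133.2] iou 0.98
scene bowl_1 0.74 [148. 228.  37.  33.] [121. 126. 132.] fit [ 482.4 -323.6] iou 0.94
scene bowl_1 0.66 [209. 220.  34.  36.] [ 98. 101. 106.] fit [ 487.  -151.7] iou 0.95
scene bowl_1 0.64 [151. 182.  33.  39.] [ 46. 116.  64.] fit [ 335.3 -319.1] iou 0.97
now [658.4 125.5 184.9] F [ 0.3 -0.1 -0.7] g 0.998 t 26.4 shift [-169.8  278.4   36.2] turn [-0.05  0.55  0.06]
```

View pics/l_wrist.png

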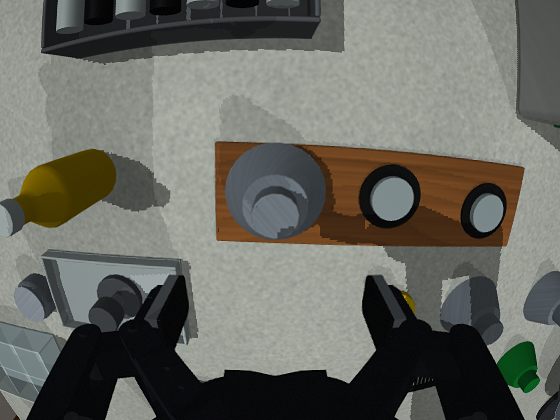

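The first bowl is nested level and centred at (273,192). Its fit of (659.7,126.2) is within 1 mm of the stand axis. The second bowl is at (488,-153).

Request:
carry_out --targets '[[[-28,46,0],[0,0.5,0],1],[[-28,46,0],[0,0,0],1],[[-28,46,0],[0,0,0],1],[[-28,46,0],[0,0,0],1],[[-28,46,0],[0,0,0],1],[[-28,46,20],[0,0,0],1],[[0,0,20],[0,0,0],1],[[0,0,0],[0,0,0],1],[[0,0,0],[0,0,0],1]]'

```text
clock: 27.5
tool_pos: [481.4, -157.8, 134.6]
tcp_rot: [-0.001, 1.0, 0.001, -0.007]
contact_force: [0.2, 0.6, -0.2]
grip_width: 0.998
```

```bash
python3 - <<'E'
from look import *
look(("wrist",),("bowl_1",),"m",{"bowl":0})
from go import go
go(488.3,-153,100)
E
```

```text
[ 481.4 -157.8  134.6] [-0.001  1.     0.001 -0.007] [ 0.2  0.6 -0.2] 27.5
wrist bowl_1 0.78 [275. 188. 109. 106.] [75. 82. 87.] fit [ 487.9 -154. ] iou 0.97
wrist bowl_1 0.77 [428. 304.  53.  50.] [ 7. 50. 17.] fit [ 338.7 -325.6] iou 0.33
wrist bowl_1 0.66 [11. 42. 22. 82.] [37. 40. 43.] fit [668.7 153. ] iou 0.97
wrist bowl_1 0.65 [449. 198.  96.  93.] [71. 77. 82.] fit [ 481.8 -324.6] iou 0.97
now [ 481.6 -157.5  134.8] F [0.4 0.6 0.4] g 0.998 t 27.6 shift [ 7.2 -4.4 34.7] turn [-0.15  0.79  0.16]
```

Request:
carry_out --targets '[[[6,-4,10],[-0.1,0.7,0.1],1],[[0,0,20],[0,0,0],1],[[0,0,5],[0,0,0],1],[[0,0,0],[0,0,0],1]]'

```text
clock: 28.1
tool_pos: [490.4, -151.7, 100.0]
tcp_rot: [0.0, 1.0, 0.002, 0.002]
contact_force: [0.2, -0.6, -0.2]
grip_width: 1.001
```

```bash
python3 go.py 488.3 -153.6 50
```

```text
now [ 490.4 -151.7  100. ] F [ 0.2 -0.6 -0.2] g 1.001 t 28.1 shift [-2.3  1.9 49.9] turn [ 0.02 -0.2   0.25]
```

Request:
carry_out --targets '[[[-3,2,20],[0,-0.2,0.2],1],[[0,0,18],[0,0,0],1],[[0,0,5],[0,0,0],1],[[0,0,0],[0,0,0],1]]'

```text
clock: 28.6
tool_pos: [487.5, -153.8, 54.3]
tcp_rot: [0.0, 1.0, 0.0, 0.0]
contact_force: [-0.5, 0.2, 0.5]
grip_width: 0.995
```

```bash
python3 go.py 488.3 -153.6 50
```

```text
now [ 487.5 -153.8   54.3] F [-0.5  0.2  0.5] g 0.995 t 28.6 shift [ 0.8 -0.2  4.3] turn [ 0.03 -0.01  0.04]
```

Request:
carry_out --targets '[[[0.8,0,4.3],[0,0,0],1],[[0,0,0],[0,0,0],1],[[0,0,0],[0,0,0],0],[[0,0,0],[0,0,0],0],[[0,0,0],[0,0,0],0],[[0,0,0],[0,0,0],0],[[0,0,0],[0,0,0],0]]'

```text
clock: 29.48
tool_pos: [489.7, -154.5, 51.6]
tcp_rot: [0.001, 1.0, 0.0, 0.002]
contact_force: [0.9, -0.2, -0.5]
grip_width: 0.419
```

```bash
python3 go.py 660 126 200
```

```text
now [ 489.7 -154.5   51.6] F [ 0.9 -0.2 -0.5] g 0.419 t 29.5 shift [ 170.9 -280.1 -148.4] turn [ 0.11 -0.19  0.04]
```

Request:
carry_out --targets '[[[0,0,-45],[0,0,0],0],[[0,0,-50],[0,0,0],0],[[0,0,-45],[0,0,0],0],[[28,-47,0],[0,0,0],0],[[28,-47,0],[0,0,0],0],[[28,-47,0],[0,0,0],0],[[28,-47,0],[0,0,0],0],[[28,-47,0],[0,0,0],0],[[28,-47,0],[0,0,0],0],[[0,0,0],[0,0,0],0],[[0,0,0],[0,0,0],0]]'

```text
clock: 30.85
tool_pos: [660.4, 136.1, 191.3]
tcp_rot: [0.001, 1.0, -0.001, -0.001]
contact_force: [0.3, 0.3, -0.7]
grip_width: 0.42
```

```bash
python3 - <<'E'
from look import *
z=get_obs()["tool_pos"][2]-51.6
look(("wrist","scene"),("bowl_1",),"n",{"bowl":z})
from go import go
go(661,126,165)
E
```

```text
[660.4 136.1 191.3] [ 0.001  1.    -0.001 -0.001] [ 0.3  0.3 -0.7] 30.8
wrist bowl_1 0.91 [276. 243. 150. 164.] [83. 90. 95.] fit [658.5 135.7] iou 0.93
wrist bowl_1 0.87 [287. 166.  94.  50.] [78. 84. 90.] fit [673.  125.1] iou 0.10
wrist bowl_1 0.68 [542. 293.  27.  52.] [ 88.  95. 101.] fit [ 602.7 -156.7] iou 0.74
scene bowl_1 0.88 [150. 182.  33.  37.] [ 47. 117.  64.] fit [ 445.8 -277.9] iou 0.70
scene bowl_1 0.81 [321. 265.  39.  30.] [103. 106. 110.] fit [706.  104.3] iou 0.54
scene bowl_1 0.62 [332. 236.  42.  41.] [110. 114. 120.] fit [659.8 136.2] iou 0.89
scene bowl_1 0.55 [147. 225.  40.  36.] [125. 130. 135.] fit [ 565.8 -282.2] iou 0.73
now [660.4 135.1 192.2] F [-0.2 -0.3 -1. ] g 0.421 t 31.1 shift [ 0.7  9.  27.2] turn [ 0.06  0.06 -0.26]
```

Request:
carry_out --targets '[[[0.5,9,10],[0,0,-0.2],0],[[0,0,10],[0,0,0],0],[[0,0,5],[0,0,0],0],[[0,0,0],[0,0,0],0]]'

```text
clock: 31.55
tool_pos: [660.0, 123.0, 165.1]
tcp_rot: [0.001, 1.0, -0.002, -0.001]
contact_force: [0.1, 0.2, -1.3]
grip_width: 0.418
```

```bash
python3 go.py 660.6 126 107.6
```

```text
now [660.  123.  165.1] F [ 0.1  0.2 -1.3] g 0.418 t 31.6 shift [ 0.7 -3.1 57.5] turn [ 0.08  0.1  -0.23]
```

Request:
carry_out --targets '[[[0.7,-3,5],[0,0,-0.2],0],[[0,0,12],[0,0,0],0],[[0,0,8],[0,0,0],0],[[0,0,0],[0,0,0],0]]'

```text
clock: 32.05
tool_pos: [660.6, 126.7, 138.1]
tcp_rot: [0.001, 1.0, 0.0, -0.001]
contact_force: [0.3, 0.1, -1.2]
grip_width: 0.42
```

```bash
python3 go.py 660.6 126 107.6
```

```text
now [660.6 126.7 138.1] F [ 0.3  0.1 -1.2] g 0.42 t 32.0 shift [ 0.1  0.6 30.5] turn [0.07 0.12 0.02]
```

Request:
carry_out --targets '[[[0,0.5,10],[0,0,0],0],[[0,0,10],[0,0,0],0],[[0,0,4],[0,0,0],0],[[0,0,0],[0,0,0],0]]'

```text
clock: 32.55
tool_pos: [660.6, 126.0, 112.3]
tcp_rot: [0.001, 1.0, 0.0, -0.001]
contact_force: [0.1, 0.6, -0.4]
grip_width: 0.419
```

```bash
python3 go.py 660.6 126 107.6
```

```text
now [660.6 126.  112.3] F [ 0.1  0.6 -0.4] g 0.419 t 32.5 shift [-0.   0.   4.7] turn [0.07 0.12 0.02]
```

Request:
carry_out --targets '[[[0,0,2.5],[0,0,0],0],[[0,0,1.5],[0,0,0],0],[[0,0,1],[0,0,0],0]]'

```text
clock: 32.92
tool_pos: [661.2, 126.1, 107.9]
tcp_rot: [0.001, 1.0, 0.0, -0.0]
contact_force: [0.7, -0.7, -1.4]
grip_width: 0.422
```

Request:
carry_out --targets '[[[0,0,1],[0,0,0],0],[[0,0,0.7],[0,0,0],0]]'

```text
clock: 33.17
tool_pos: [661.6, 126.1, 107.6]
tcp_rot: [0.001, 1.0, 0.0, 0.0]
contact_force: [-1.9, -0.6, 1.9]
grip_width: 0.418
```

Seated. Releasing and checking.

Request:
carry_out --targets '[[[0,0,0],[0,0,0],0.7],[[0,0,0],[0,0,0],1],[[0,0,0],[0,0,0],1],[[0,0,0],[0,0,0],1],[[0,0,-30],[0,0,0],1],[[0,0,-50],[0,0,0],1],[[0,0,-30],[0,0,0],1],[[0,0,0],[0,0,0],1]]'

```text
clock: 34.17
tool_pos: [661.1, 126.2, 218.8]
tcp_rot: [0.001, 1.0, 0.0, -0.001]
contact_force: [-0.3, -0.4, -0.7]
grip_width: 0.998
```

```bash
python3 - <<'E'
from look import *
look(("wrist",),("bowl_1",),"o",{"bowl":56})
look(("scene",),("bowl_1",),"o",{"bowl":0})
from go import go
go(482,-323,170)
E
```

```text
[661.1 126.2 218.8] [ 0.001  1.     0.    -0.001] [-0.3 -0.4 -0.7] 34.2
wrist bowl_1 0.93 [536. 289.  43.  50.] [75. 81. 86.] fit [ 526.5 -263.8] iou 0.83
wrist bowl_1 0.71 [511. 355.  40.  51.] [ 9. 70. 24.] fit [ 397.  -258.1] iou 0.64
wrist bowl_1 0.66 [275. 141.   7.   2.] [70. 76. 81.] fit [661.1 123.9] iou 0.00
wrist bowl_1 0.58 [278. 189. 100.  94.] [79. 86. 91.] fit [660.3 125.1] iou 0.96
[659.4 126.  214.9] [ 0.001  1.     0.    -0.004] [-0.1  0.1 -0.6] 34.3
scene bowl_1 0.97 [150. 183.  32.  35.] [ 50. 118.  67.] fit [ 334.8 -318.8] iou 0.97
scene bowl_1 0.79 [324. 253.  40.  38.] [115. 119. 124.] fit [632.4 136.7] iou 0.91
scene bowl_1 0.62 [318. 271.  32.  16.] [93. 94. 98.] fit [652.2 125.8] iou 0.13
now [658.5 125.9 212.9] F [ 0.2 -0.1 -0. ] g 1.002 t 34.4 shift [-176.1  448.7   45.9] turn [0.13 0.62 0.02]
```

View pics/o_scene.png

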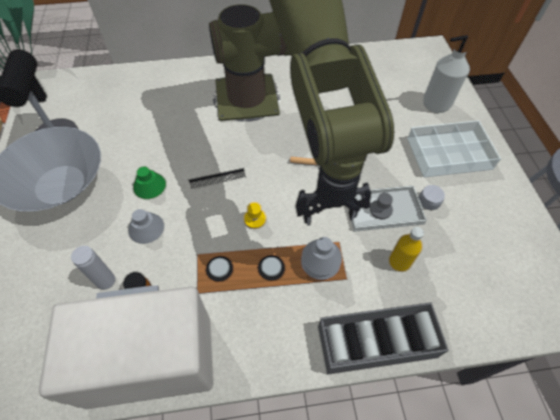

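View pics/o_wrist.png

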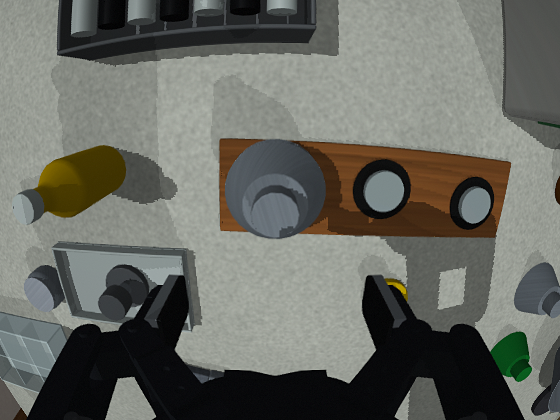

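The two-bowl stack is level at (278,189), and one grey bowl remains at (145,224) in the scene view.

Request:
carry_out --targets '[[[-20,50,0],[0,0.6,0],1],[[-20,50,0],[0,0,0],1],[[-20,50,0],[0,0,0],1],[[-20,50,0],[0,0,0],1],[[-20,50,0],[0,0,0],1],[[-20,50,0],[0,0,0],1],[[-20,50,0],[0,0,0],1],[[-18,50,15],[0,0,0],1],[[-18,45,20],[0,0,0],1],[[0,0,20],[0,0,0],1],[[0,0,0],[0,0,0],1],[[0,0,0],[0,0,0],1]]'

```text
clock: 35.88
tool_pos: [467.2, -326.8, 134.3]
tcp_rot: [-0.005, 1.0, 0.002, -0.016]
contact_force: [-0.4, 0.3, -0.5]
grip_width: 1.002
```

```bash
python3 - <<'E'
from look import *
look(("wrist","scene"),("bowl_1",),"q",{"bowl":0})
from go import go
go(482,-323.5,100)
E
```

```text
[ 467.2 -326.8  134.3] [-0.005  1.     0.002 -0.016] [-0.4  0.3 -0.5] 35.9
wrist bowl_1 0.94 [269. 322.  93. 100.] [ 9. 67. 24.] fit [ 336.4 -320.7] iou 0.98
wrist bowl_1 0.7 [273. 177. 109. 106.] [75. 82. 87.] fit [ 482.1 -324.6] iou 0.98
scene bowl_1 0.77 [325. 255.  45.  42.] [106. 110. 115.] fit [635.3 138.4] iou 0.90
scene bowl_1 0.73 [152. 186.  35.  30.] [ 45. 106.  60.] fit [ 338.7 -319. ] iou 0.55
scene bowl_1 0.66 [147. 225.  37.  36.] [119. 123. 128.] fit [ 482.2 -323.2] iou 0.96
scene bowl_1 0.53 [321. 272.  33.  17.] [91. 92. 95.] fit [650.1 131.6] iou 0.16
now [ 467.7 -327.3  135.4] F [ 0.2 -0.4  0.3] g 0.998 t 36.1 shift [15.4 -3.4 35. ] turn [-0.53  1.71  0.22]
```

View pics/q_wrist.png

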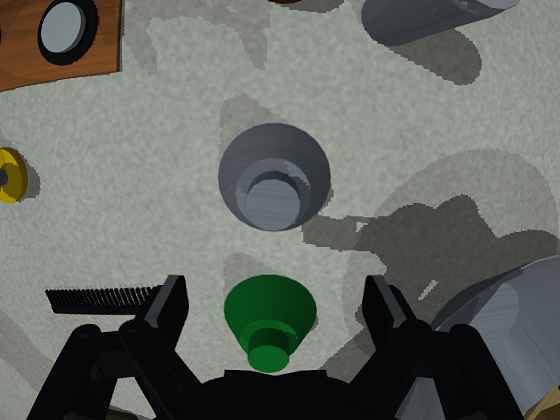

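The grey bowl is at (273,177). The green decoy at (269,322) is left alone.

Request:
carry_out --targets '[[[14,-3,10],[-0.5,1.7,0.2],1],[[0,0,20],[0,0,0],1],[[0,0,5],[0,0,0],1],[[0,0,0],[0,0,0],1]]'

```text
clock: 36.58
tool_pos: [483.0, -323.7, 100.7]
tcp_rot: [0.001, 1.0, 0.001, 0.001]
contact_force: [0.1, 0.6, 0.4]
grip_width: 0.997
```

```bash
python3 go.py 482.3 -324.2 50
```

```text
now [ 483.  -323.7  100.7] F [0.1 0.6 0.4] g 0.997 t 36.6 shift [-0.9  0.4 50.7] turn [ 0.12 -0.14  0.17]
```

Request:
carry_out --targets '[[[-2,0.5,20],[0.1,-0.1,0.2],1],[[0,0,18],[0,0,0],1],[[0,0,5],[0,0,0],1],[[0,0,0],[0,0,0],1]]'

```text
clock: 37.08
tool_pos: [480.3, -324.4, 54.2]
tcp_rot: [-0.0, 1.0, -0.001, -0.0]
contact_force: [-0.5, -0.0, 0.8]
grip_width: 1.003
```

```bash
python3 go.py 482.3 -324.2 50
```

```text
now [ 480.3 -324.4   54.2] F [-0.5 -0.   0.8] g 1.003 t 37.1 shift [ 2.  -0.2  4.2] turn [-0.03  0.03 -0.08]
```

Request:
carry_out --targets '[[[1.5,0,4.2],[0,0,0],1],[[0,0,0],[0,0,0],1],[[0,0,0],[0,0,0],0],[[0,0,0],[0,0,0],0],[[0,0,0],[0,0,0],0],[[0,0,0],[0,0,0],0],[[0,0,0],[0,0,0],0]]'

```text
clock: 37.95
tool_pos: [483.2, -325.3, 51.8]
tcp_rot: [0.001, 1.0, -0.001, 0.001]
contact_force: [0.4, -0.7, -1.1]
grip_width: 0.418
```

```bash
python3 go.py 660.5 126 230
```

```text
now [ 483.2 -325.3   51.8] F [ 0.4 -0.7 -1.1] g 0.418 t 38.0 shift [ 177.2 -451.2 -178.6] turn [ 0.11 -0.13 -0.07]
```

Request:
carry_out --targets '[[[0,0,-50],[0,0,0],0],[[0,0,-55],[0,0,0],0],[[0,0,-55],[0,0,0],0],[[20,-50,0],[0,0,0],0],[[20,-50,0],[0,0,0],0],[[20,-50,0],[0,0,0],0],[[20,-50,0],[0,0,0],0],[[20,-50,0],[0,0,0],0],[[20,-50,0],[0,0,0],0],[[20,-50,0],[0,0,0],0],[[20,-50,0],[0,0,0],0],[[0,0,0],[0,0,0],0]]'

```text
clock: 39.45
tool_pos: [646.1, 87.3, 212.3]
tcp_rot: [-0.001, 1.0, -0.003, -0.001]
contact_force: [0.2, -0.5, -2.1]
grip_width: 0.416
```

```bash
python3 go.py 660.5 126 205
```

```text
now [646.1  87.3 212.3] F [ 0.2 -0.5 -2.1] g 0.416 t 39.5 shift [ 14.2 -38.7   7.3] turn [-0.08  0.17 -0.29]
```

Request:
carry_out --targets '[[[7,-18,0],[0,0,-0.3],0],[[7,-18,0],[0,0,0],0],[[0,0,0],[0,0,0],0],[[0,0,0],[0,0,0],0]]'

```text
clock: 39.95
tool_pos: [660.4, 123.9, 211.1]
tcp_rot: [-0.0, 1.0, -0.001, -0.002]
contact_force: [-0.3, -0.0, -1.1]
grip_width: 0.417
```

```bash
python3 - <<'E'
from look import *
z=get_obs()["tool_pos"][2]-51.8
look(("wrist","scene"),("bowl_1",),"r",{"bowl":z})
from go import go
go(660.5,126,180)
E
```

```text
[660.4 123.9 211.1] [-0.     1.    -0.001 -0.002] [-0.3 -0.  -1.1] 40.0
wrist bowl_1 0.93 [275. 247. 148. 164.] [83. 89. 95.] fit [658.8 123.6] iou 0.92
wrist bowl_1 0.86 [511. 355.  43.  53.] [11. 82. 28.] fit [ 529.8 -146. ] iou 0.33
wrist bowl_1 0.74 [474. 204.  42.  54.] [76. 82. 83.] fit [686.3 -49.4] iou 0.16
wrist bowl_1 0.68 [274. 160. 100.  40.] [83. 89. 95.] fit [671.7 125.1] iou 0.10
wrist bowl_1 0.51 [120. 296.  49.  57.] [54. 57. 60.] fit [591.8 258.5] iou 0.18
scene bowl_1 0.75 [150. 182.  35.  34.] [ 53. 120.  69.] fit [ 454.9 -273.9] iou 0.71
scene bowl_1 0.72 [326. 233.  44.  42.] [109. 113. 118.] fit [658.7 123.9] iou 0.89
scene bowl_1 0.69 [321. 272.  37.  16.] [ 98.  99. 103.] fit [713.5 100. ] iou 0.10
now [660.4 123.8 211.3] F [-0.4 -0.6 -1.4] g 0.416 t 40.1 shift [ 0.2 -2.2 31.3] turn [-0.05  0.26 -0.09]
```

Request:
carry_out --targets '[[[0.8,-2,10],[0,0.2,0],0],[[0,0,12],[0,0,0],0],[[0,0,6],[0,0,0],0],[[0,0,0],[0,0,0],0]]'

```text
clock: 40.65
tool_pos: [660.5, 125.1, 180.3]
tcp_rot: [-0.0, 1.0, -0.001, -0.001]
contact_force: [-0.7, -0.4, -1.1]
grip_width: 0.42
```

```bash
python3 go.py 661.2 126 135.8
```

```text
now [660.5 125.1 180.3] F [-0.7 -0.4 -1.1] g 0.42 t 40.6 shift [ 0.8 -0.9 44.5] turn [-0.04  0.15 -0.15]
```

Request:
carry_out --targets '[[[0.5,-0.9,10],[0,0,0],0],[[0,0,12],[0,0,0],0],[[0,0,10],[0,0,0],0],[[0,0,4],[0,0,0],0],[[0,0,0],[0,0,0],0]]'

```text
clock: 41.28
tool_pos: [660.8, 126.1, 141.3]
tcp_rot: [-0.0, 1.0, -0.001, -0.002]
contact_force: [-0.6, 0.6, -0.8]
grip_width: 0.42
```

```bash
python3 go.py 661.2 126 135.8
```

```text
now [660.8 126.1 141.3] F [-0.6  0.6 -0.8] g 0.42 t 41.3 shift [0.4 0.1 5.5] turn [-0.03  0.19 -0.15]
```

Request:
carry_out --targets '[[[0,0,2.5],[0,0,0],0],[[0,0,2],[0,0,0],0],[[0,0,1.3],[0,0,0],0],[[0,0,0.6],[0,0,0],0]]'

```text
clock: 41.78
tool_pos: [661.6, 126.2, 135.9]
tcp_rot: [-0.0, 1.0, -0.001, -0.0]
contact_force: [0.4, 0.2, -1.7]
grip_width: 0.417
```

Request:
carry_out --targets '[[[0,0,1],[0,0,0],0],[[0,0,0.7],[0,0,0],0]]'

```text
clock: 42.02
tool_pos: [662.2, 126.2, 135.8]
tcp_rot: [-0.0, 1.0, -0.001, 0.0]
contact_force: [-0.7, -0.3, 2.1]
grip_width: 0.421
```

Request:
carry_out --targets '[[[0,0,0],[0,0,0],0.7],[[0,0,0],[0,0,0],1],[[0,0,0],[0,0,0],1],[[0,0,0],[0,0,0],1],[[0,0,-30],[0,0,0],1],[[0,0,-50],[0,0,0],1],[[0,0,-50],[0,0,0],1],[[-40,20,-20],[0,0,0],1],[[-50,30,0],[0,0,0],1],[[-50,30,0],[0,0,0],1],[[0,0,0],[0,0,0],1],[[0,0,0],[0,0,0],1]]'

```text
clock: 43.52
tool_pos: [518.2, 44.5, 289.8]
tcp_rot: [0.0, 1.0, -0.001, 0.001]
contact_force: [-0.6, -0.3, 0.2]
grip_width: 1.0
```

```bash
python3 - <<'E'
from look import *
look(("wrist","scene","top"),("bowl_1",),"s",{"bowl":84})
look(("scene",),("stand_a",),"t",{"stand":4})
E
```

```text
[518.2  44.5 289.8] [ 0.     1.    -0.001  0.001] [-0.6 -0.3  0.2] 43.5
wrist bowl_1 0.93 [199.  54.  87.  83.] [70. 76. 81.] fit [661.2 126.6] iou 0.97
wrist bowl_1 0.91 [484. 274.  48.  55.] [ 6. 56. 18.] fit [ 382.1 -257.2] iou 0.63
wrist bowl_1 0.77 [231.  74.  29.  36.] [48. 52. 56.] fit [659.1 122.4] iou 0.02
wrist bowl_1 0.73 [227.  78.  40.  47.] [48. 51. 52.] fit [655.8 119.8] iou 0.03
scene bowl_1 0.73 [324. 251.  40.  37.] [108. 112. 117.] fit [659.4 127.9] iou 0.97
scene bowl_1 0.64 [322. 272.  32.  15.] [91. 92. 96.] fit [681.4 116.8] iou 0.10
scene bowl_1 0.58 [151. 184.  35.  38.] [39. 97. 53.] fit [ 399.  -292.7] iou 0.81
scene bowl_1 0.5 [218. 270.  23.  21.] [105. 107. 108.] fit [ 654.4 -125. ] iou 0.41
scene bowl_1 0.48 [323. 267.  38.  16.] [90. 94. 99.] fit [676.4 120.1] iou 0.12
top bowl_1 0.77 [255. 156.  38.  31.] [77. 82. 83.] fit [664.  126.4] iou 0.89
top bowl_1 0.75 [400. 272.  31.  29.] [40. 71. 46.] fit [ 345.1 -297.3] iou 0.88
[518.6  44.9 289.1] [ 0.  1. -0. -0.] [-0.8  0.6 -0.5] 43.8
scene stand_a 0.75 [381. 206.  26.  29.] [82. 85. 87.] fit [517.4 330. ] iou 0.94
scene stand_a 0.72 [256. 217.  24.  28.] [173. 149.  28.] fit [500.4 -24.2] iou 0.91
```

View pics/s_scene.png

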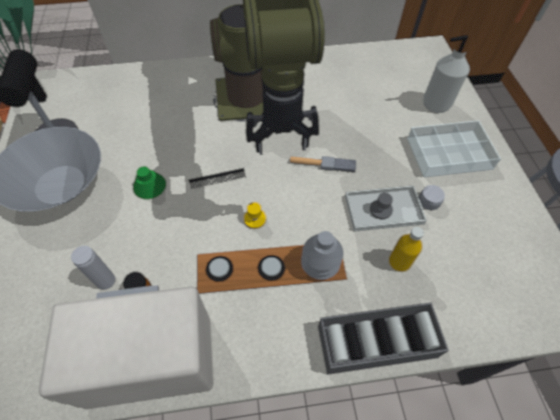

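View pics/s_wrist.png

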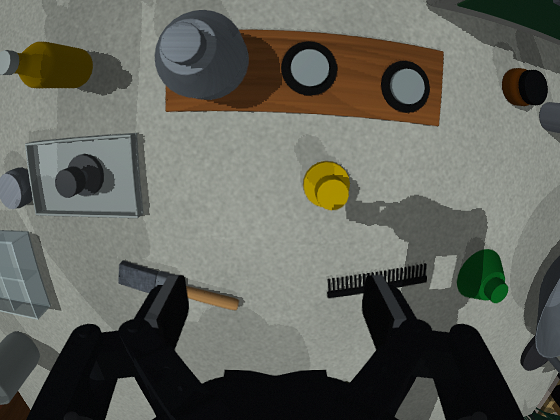

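View pics/s_top.png

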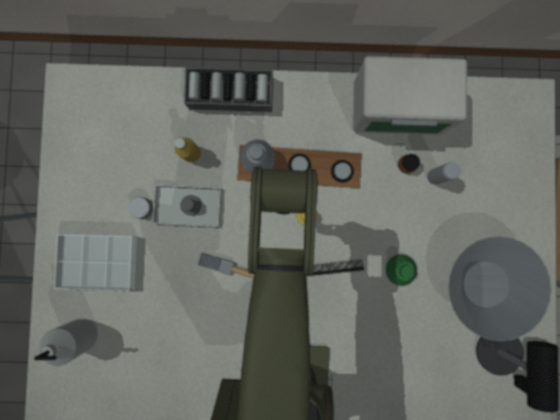

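The final views show three grey bowls nested level over the left stand, at scene pixel (322,253). The other stand is in the tray at (381,206). The decoys and bystanders haven't moved, and no other grey bowl is visible on the counter. I'm handing in.

```bash
python3 - <<'E'
from workcell import *
print(job_done())
E
```

```text
the job is handed in; nothing more can be done
None
```

The job is done and handed in at about 44 s of the 210 s allowed; the interface gave no verdict.

- **Stand tests:** I pulled the left stand with 11–12 N for about 2 s. It rose 5–5.7 mm, held, and drew back. The right stand came away showing only its own weight, about 1.4 N, so it never saw a 12 N pull. It now stands in the tray at about (517, 330), well inside the walls. The middle pad was empty.
- **Bowls:** I found three grey bowls and nested all three over the left stand. The cameras' fits of the top bowl are 2–3 mm from the stand axis by the wrist and scene views. The top view, partly hidden by the arm, puts it 5 mm off; the limit is 10 mm. The bowls look level, and I took the arm clear of everything.
- **Left alone:** I did not touch the green bowl, the yellow stand or the four bystanders, and none of them looks moved in the last pictures.
- **Not certain:**
  - A sideways force of 6–8 N showed during the left pull; I did not find its cause.
  - I saw no fourth bowl in any view, but the space right under the large mixing bowl could not be fully seen.

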